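# Push the parts bin back into its place in the row

### The arm

A 6-joint arm with a two-finger parallel gripper is mounted at the origin on the work surface. World frame = base frame: x ahead of the robot, y to its left, z up, the work surface at z = 0. Lengths are in m, angles in rad, forces in N, time in s.
With the tool pointing down it reaches from about 0.35 to 0.775 m from the base axis. Payload 5.5 kg.
Tool frame: the origin (TCP) lies between the finger pads; the fingertips stand env.nose_length ahead of it and the grasp point (between the pads) lies 8 mm behind it (env.nose_length is the distance from the TCP to the fingertips, in m); z points along the fingers, y is the direction in which the jaws open and shut (so a half turn about z gives the same grasp; the last joint's range is limited). The gripper opens to 85 mm and grips with 20 to 120 N. Pads are 22 mm wide; open, the fingers measure 114 mm over their backs; the gripper's body (76 mm by 85 mm) begins 54 mm behind the grasp point. The pads swing forward as they close: fully open they stand 13 mm farther back than shut.
Start: joints at [-1.277, 0.313, 0.046, 1.304, 0, 1.431], TCP at [0.242, -0.522, 0.207] pointing down, gripper open.
Joint ranges: [-2.76, 2.76], [-0.86, 1.69], [-1.03, 1.26], [-2.2, 2.34], [-1.47, 1.5], [-3.14, 3.14]. Speed limits (rad/s): [2.57, 2.57, 3.14, 3.14, 3.14, 3.14].

### API

Orientations are given as a unit quaternion [w, x, y, z].
In Python, from workcell import env gives the robot as it stands. The module is installed in compiled form; this text tells all that it offers.
- The arm moves only by the shell command python3 -m creep 'ROWS' [FORCE]. ROWS is a JSON object of lists of equal length, an entry for each row: "hand": the finger opening in mm, from 0 to 85.4; "delta_pos": the shift along the tool's x, y, z scaled (see below), a list of three; "turn": the turn about the tool's z scaled (see below). In form: {"hand": [hand, ...], "delta_pos": [[dx, dy, dz], ...], "turn": [turn, ...]}. A call has exactly 5 rows; each row shifts and turns the commanded pose from where the row before left it, along the tool's axes as they then stand; what a row does not reach is not made up. The controller multiplies each number of a shift by 0.8 m and each number of a turn by 5 degrees. A row lasts 1/12 s, in which the tool goes at most 41.7 mm and 7.16 degrees, less where a joint would pass 70% of its speed; a pose out of reach is approached as far as the arm can. A call with a number of a shift or a turn outside -1 to 1 is refused whole. A call with a gripper value outside its range is refused whole. The fingers move at their own pace and stop on an object; FORCE is the grip in N (left out, the last holds). Time passes only in rows, so rows that do not move let the fingers close, or fill a call up. It gives the time, the measured TCP pose, the force and the opening at its end, in the units of the state.
- env.get_state(): the state, without advancing time (a new reading comes with each control period).
- env.read_camera(name): name is "side" or "top"; returns a dict with "pixels" (480x640x3 uint8, red, green, blue), "depth" (480x640 float32, m along the optical axis (not along the pixel's ray), 0 where there is no reading), "fx", "fy", "cx", "cy" (pixels), "origin" and "orientation" of the camera in the world. Camera axes: x right, y down, z forward; pixel columns grow to the right and rows downward; lengths in m; the calibration is good to about 2 mm. A picture is of the moment at which its call begins.
- env.hand_in(): hands the job in, once; it reports no verdict.
Trained networks look in the newest picture that a camera, given by its name, has taken for a name from the list of things; names that differ only in an ending like _2 or _b are one class to them, and where a whole thing is asked for, a point or a joint stands for the part that bears it (a point fixed in the world has none). Each returns a list of dicts, best first, with "score" (0 to 1); they miss things now and then, are a little off and sometimes report something else, mostly with a low value. They report only what shows in the picture. A call takes as long as a camera call. They do not tell look-alikes from the thing itself.
- env.find_in(camera, target): "location" ([row, column] in pixels, amid what is visible of it).
- env.pinpoint(camera, target): "location" ([row, column] in pixels: a listed point, or the origin of a listed thing).
The state is a dict: "clock": time; "joint_pos": joint angles; "qvel": joint speeds; "tau": joint torques, N m; "tcp_pos": TCP position; "orientation": TCP orientation; "wrist_force": force on the tool from outside, world axes, zero at the start; "ft_torque": the same for the moment, N m; "finger_gap": finger opening in m.
Only numpy, scipy, OpenCV 4.12 (cv2) and the standard library are available. Lean on these libraries where they do the work, as an engineer would, in place of code of your own. Each camera call takes 0.05 s, during which the arm holds its last target.

### The job

One cardboard parts bin, the one of brass elbows, has been left out in front of its row on the blue shelf deck. Slide it back into the empty taped place so that it stands square, inside the tape lines, with its back against the steel stop rail. Only push it along the deck from the outside, without reaching into it or lifting it, and leave the other two bins, the tape roll and the grey pipe elbow where they are.

Things in the scene. Friction and masses are not known exactly. Their poses are not given: they have to be found in the camera images.
- elbow_bin: The bin to push: open cardboard box 120 mm deep (x), 100 wide (y), 75 high, walls 4 mm, flat upright faces, full of brass elbows, 0.4 to 0.85 kg, slides on the deck. Origin: centre of underside; +x to its back, which goes to the rail. Starts in front of the row on the robot's side, up to 50 mm to one side of its place and turned up to 0.3 rad.
- free_place: The empty one of the row's three places: deck marked by flat yellow tape at left, right and front, 116 mm wide inside. Origin: on the deck, where the centre of the bin's underside is when home; +x square to the rail, away from the robot, y along the row. Front tape 68 to 80 mm in front (-x), rail face 60 mm behind (+x).
- stop_rail: The fixed steel angle behind the row that the bins' backs stand against: 460 mm long along its y, 45 mm high. Origin: on the deck, in the front face at mid-length; +x points square to the face, away from the robot. The three places are 128 mm apart, the middle one at its y = 0.
- flange_bin: A bin of the same make and size in its own place in the row, full of steel flange rings, 0.9 kg, loose. Origin: centre of its underside; +x towards the rail. To be left alone.
- coupling_bin: A bin of the same make and size in its own place in the row, full of grey couplings, 0.9 kg, loose. Origin: centre of its underside; +x towards the rail. To be left alone.
- tape_roll: Light brown roll of packing tape lying flat, 92 mm across, hole 71 mm, 48 mm high, loose, in front of the row, 220 to 250 mm to the left (+y) of the free place's centre line. Origin: centre of its underside. To be left alone.
- pipe_elbow: Grey pipe elbow lying flat, two arms 52 mm long at right angles along its +x and +y, 42 mm thick, loose, in front of the row, 210 to 240 mm to the right (-y) of the free place's centre line. Origin: on the deck under its bend. To be left alone.
- elbow_load: The inside of the elbow bin, fixed in it: inner faces of its walls and the brass elbows, which fill it to about 10 mm below the rim in the middle. Same origin and axes as the bin. Not to be touched.
There are look-alikes about, which are no part of the job. What is shaped like the elbow_bin but pink, purple or red is not meant.

How it is judged:
By the outcome, as a careful person would: the job done as asked, in the order asked, and still so for the second after the job is handed in, with the robot touching nothing.
It also fails if it takes over 72 s, if anything falls off the work surface, if the arm or the gripper's body presses on something with over 40 N, if the wrist force passes 120 N, or if a joint passes its speed limit or range.

## Working session

There is one attempt and no reset: what is moved stays moved. The work goes in short steps, Python scripts to look and compute and a shell command to move; the robot and the scene stay as the last step left them, time stands still between calls to the robot, and variables do not carry over. Pictures are saved under pics/ and viewed, and the job is handed in when it is done.

```bash
mkdir -p pics
cat > h.py <<'E'
from workcell import env
import numpy as np, cv2
from scipy.spatial.transform import Rotation as R
def q(o): return R.from_quat([o[1],o[2],o[3],o[0]])
def w(c,r,col,z=None):
    d=np.array([(col-c['cx'])/c['fx'],(r-c['cy'])/c['fy'],1.0]); Rm=q(c['orientation']).as_matrix(); o=np.array(c['origin'])
    if z is None:
        dep=c['depth'][int(round(r)),int(round(col))]; return o+Rm@(d*dep)
    v=Rm@d; return o+v*(z-o[2])/v[2]
def proj(c,p):
    v=q(c['orientation']).as_matrix().T@(np.array(p)-np.array(c['origin'])); return v[1]/v[2]*c['fy']+c['cy'], v[0]/v[2]*c['fx']+c['cx']
def shot(n,f):
    c=env.read_camera(n); cv2.imwrite('pics/'+f,c['pixels'][:,:,::-1]); return c
def st():
    s=env.get_state(); print({k:np.round(s[k],3).tolist() for k in ('clock','tcp_pos','orientation','wrist_force','finger_gap','joint_pos')})
E
python3 - <<'E'
from h import *
st(); print(env.nose_length)
s=env.get_state(); print(q(s['orientation']).as_matrix().round(3))
for n in('top','side'):
    c=shot(n,n+'0.png'); print(n,np.round(c['origin'],3),q(c['orientation']).as_matrix().round(2).tolist(),c['fx'])
    for t in('elbow_bin','free_place','stop_rail','flange_bin','coupling_bin','tape_roll','pipe_elbow'):
        for m in env.pinpoint(n,t)[:3]:
            r,k=m['location']; print(n,t,round(m['score'],2),np.round([r,k]),'z0',w(c,r,k,0.0).round(3),'dep',w(c,r,k).round(3))
E
```

```text
{'clock': 0.0, 'tcp_pos': [0.241, -0.521, 0.206], 'orientation': [-0.001, 0.977, 0.215, -0.0], 'wrist_force': [0.825, 0.472, -0.107], 'finger_gap': 0.085, 'joint_pos': [-1.277, 0.314, 0.045, 1.304, -0.0, 1.431]}
0.011
[[ 0.907  0.42  -0.001]
 [ 0.42  -0.907  0.002]
 [ 0.    -0.002 -1.   ]]
top [ 0.354 -0.006  1.009] [[-0.02, -0.99, 0.1], [-1.0, 0.02, 0.02], [-0.03, -0.1, -0.99]] 497.9540196250396
top elbow_bin 0.9 [398. 506.] z0 [ 0.169 -0.332  0.   ] dep [ 0.178 -0.315  0.053]
top elbow_bin 0.84 [349. 231.] z0 [0.275 0.21  0.   ] dep [0.28  0.197 0.062]
top elbow_bin 0.68 [226. 410.] z0 [ 0.514 -0.157  0.   ] dep [ 0.503 -0.147  0.066]
top stop_rail 0.96 [131. 332.] z0 [ 0.72  -0.004  0.   ] dep [ 0.697 -0.004  0.064]
top flange_bin 0.92 [160. 278.] z0 [0.66  0.112 0.   ] dep [0.65  0.108 0.035]
top coupling_bin 0.73 [158. 336.] z0 [ 0.662 -0.009  0.   ] dep [ 0.644 -0.009  0.057]
top coupling_bin 0.62 [228. 409.] z0 [ 0.51  -0.156  0.   ] dep [ 0.5   -0.146  0.066]
top tape_roll 0.62 [235. 283.] z0 [0.503 0.102 0.   ] dep [0.503 0.102 0.001]
top pipe_elbow 0.59 [226. 518.] z0 [ 0.508 -0.375  0.   ] dep [ 0.504 -0.366  0.026]
side [0.188 0.621 0.779] [[-0.93, -0.27, 0.25], [-0.37, 0.71, -0.6], [-0.02, -0.65, -0.76]] 443.5396816651317
side elbow_bin 0.96 [183. 314.] z0 [ 0.517 -0.171  0.   ] dep [ 0.492 -0.112  0.059]
side elbow_bin 0.81 [340. 358.] z0 [0.271 0.213 0.   ] dep [0.268 0.231 0.033]
side elbow_bin 0.74 [167. 386.] z0 [ 0.358 -0.299  0.   ] dep [ 0.347 -0.237  0.053]
side flange_bin 0.97 [248. 209.] z0 [0.661 0.116 0.   ] dep [0.615 0.166 0.077]
side tape_roll 0.82 [261. 276.] z0 [0.501 0.096 0.   ] dep [0.482 0.127 0.046]
side pipe_elbow 0.95 [136. 344.] z0 [ 0.508 -0.388  0.   ] dep [ 0.501 -0.368  0.015]
```

View pics/top0.png

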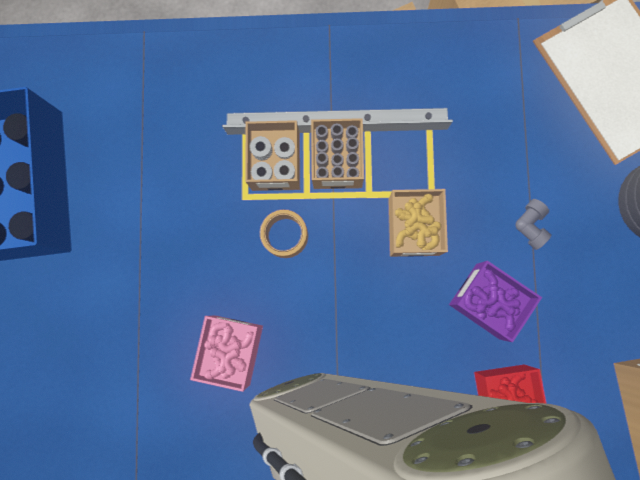

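View pics/side0.png

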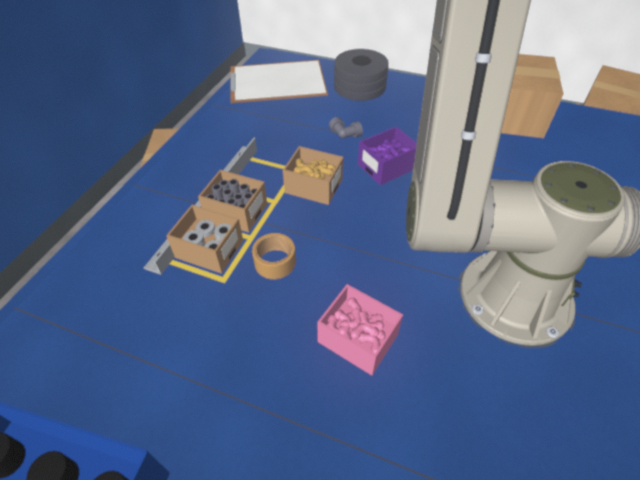

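Top view: the brass-elbow bin is at about (row 222, col 418), just in front of the right-hand empty place (cols 370–431, rows 130–195). The purple bin is at (300, 495), the pipe elbow at (222, 535) and the tape roll at (233, 284). I'll measure next.

```bash
cat > m.py <<'E'
from h import *
def cloud(c):
    v,u=np.mgrid[0:480,0:640]; d=c['depth']; P=np.stack([(u-c['cx'])/c['fx']*d,(v-c['cy'])/c['fy']*d,d],-1)
    return P@q(c['orientation']).as_matrix().T+np.array(c['origin'])
def meas(c,verbose=True,near=(0.5,-0.147)):
    P=cloud(c); hsv=cv2.cvtColor(c['pixels'],cv2.COLOR_RGB2HSV)
    X,Y,Z=P[...,0],P[...,1],P[...,2]; ok=c['depth']>0
    reg=ok&(Z>0.066)&(Z<0.09)&(X>0.38)&(X<0.715)&(Y>-0.27)&(Y<0.2)
    # brown cardboard rim, no brass/metal
    reg&=(hsv[...,0]<18)&(hsv[...,1]>60)
    n,l,s,cen=cv2.connectedComponentsWithStats(reg.astype(np.uint8))
    out=[]
    for i in range(1,n):
        if s[i,4]<60: continue
        rr,cc=np.where(l==i)
        pts=np.array([w(c,a,b,0.075)[:2] for a,b in zip(rr,cc)],np.float32)
        r=cv2.minAreaRect(pts); out.append((s[i,4],r)); 
        if verbose: print('rim',s[i,4],np.round(r[0],4),np.round(r[1],4),round(r[2],2),'z',np.round(np.median(P[l==i],0),3))
    return P,hsv,out
E
python3 - <<'E'
from m import *
c=env.read_camera('top'); P,hsv,o=meas(c)
print(hsv[150,431],hsv[222,391],hsv[160,370],hsv[230,446])
X,Y,Z=P[...,0],P[...,1],P[...,2]
ye=(abs(hsv[...,0].astype(int)-25)<6)&(hsv[...,1]>120)&(Z<0.012)&(X>0.45)&(X<0.75)
def line(m,name):
    r,k=np.where(m); p=np.array([w(c,a,b,0.0)[:2] for a,b in zip(r,k)],np.float32)
    vx,vy,x0,y0=cv2.fitLine(p,cv2.DIST_HUBER,0,.01,.01).ravel(); print(name,len(p),np.round([x0,y0],4),'dir',np.round([vx,vy],4),'span',p.min(0).round(3),p.max(0).round(3))
rr,cc=np.mgrid[0:480,0:640]
line(ye&(cc>422)&(rr<186),'right'); line(ye&(cc>364)&(cc<376)&(rr<186)&(rr>132),'midR'); line(ye&(cc<252)&(rr<186),'left'); line(ye&(rr>188)&(rr<204)&(cc<388),'front')
# rail
rl=(Z>0.03)&(Z<0.055)&(X>0.66)&(hsv[...,1]<60)&(cc>220)&(cc<460)
r,k=np.where(rl); p=np.array([w(c,a,b,0.045)[:2] for a,b in zip(r,k)],np.float32); print(cv2.minAreaRect(p),np.median(P[rl],0))
im=cv2.resize(c['pixels'][90:280,350:560,::-1],None,fx=3.8,fy=3.0,interpolation=cv2.INTER_CUBIC); cv2.imwrite('pics/crop.png',im[:600,:800])
E
```

```text
rim 507 [ 0.6552 -0.0115] [0.0989 0.1215] 89.44 z [ 0.654 -0.009  0.075]
rim 558 [0.6549 0.1147] [0.0991 0.1222] 89.75 z [0.651 0.112 0.074]
rim 564 [ 0.5125 -0.1636] [0.1003 0.1204] 89.65 z [ 0.513 -0.165  0.075]
[ 26 153 226] [ 16  94 169] [ 26 137 218] [ 11  59 181]
right 285 [ 0.6564 -0.204 ] dir [ 1.     -0.0039] span [ 0.599 -0.209] [ 0.716 -0.198]
midR 267 [ 0.6577 -0.0757] dir [ 1.     -0.0093] span [ 0.602 -0.081] [ 0.713 -0.07 ]
left 118 [0.6622 0.1823] dir [1.     0.0052] span [0.609 0.176] [0.717 0.184]
front 813 [0.5845 0.0366] dir [0.0131 0.9999] span [ 0.577 -0.113] [0.601 0.185]
((0.6894663572311401, -0.012994781136512756), (0.45802512764930725, 0.06428740918636322), 89.77054595947266) [0.7148545  0.0091991  0.04544786]
```

View pics/crop.png

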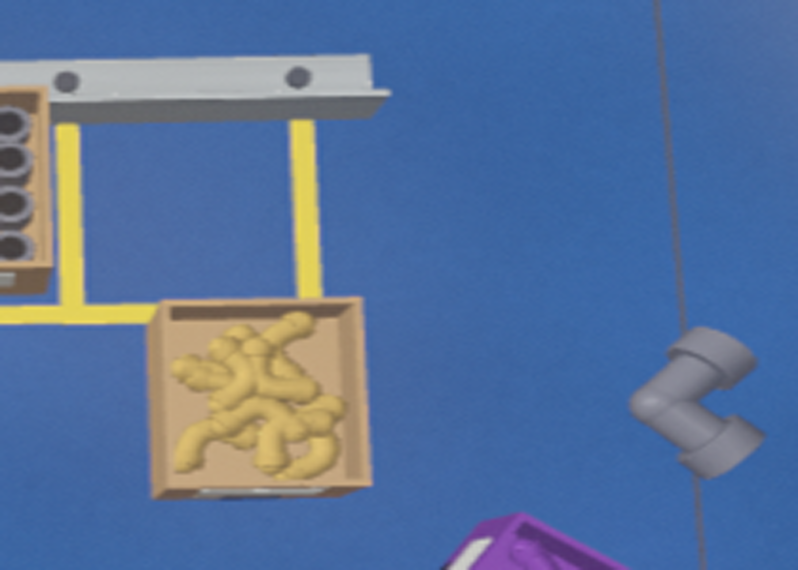

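Bin centre is (0.5125, −0.1636), yaw about −0.35°. The place is at about (0.6555, −0.140), yaw about −0.4°, from the neighbouring bins, tape mid-lines and front tape, which all agree. I'll push +y about 24 mm from the right side with two fingers, then +x from the front. First I turn the tool so that its y lies along world x (world +65°).

```bash
python3 -m creep '{"hand":[60,60,60,60,60],"delta_pos":[[0,0,0],[0,0,0],[0,0,0],[0,0,0],[0,0,0]],"turn":[-1,-1,-1,-1,-1]}'
python3 -m creep '{"hand":[60,60,60,60,60],"delta_pos":[[0,0,0],[0,0,0],[0,0,0],[0,0,0],[0,0,0]],"turn":[-1,-1,-1,-1,-1]}'
python3 -m creep '{"hand":[60,60,60,60,60],"delta_pos":[[0,0,0],[0,0,0],[0,0,0],[0,0,0],[0,0,0]],"turn":[-1,-1,-1,0,0]}'
python3 - <<'E'
from h import *
st(); print(q(env.get_state()['orientation']).as_matrix().round(3))
E
```

```text
clock: 1.27
tcp_pos: [0.2417, -0.5218, 0.2069]
orientation: [0.0, 0.906, 0.423, 0.0]
wrist_force: [0.7, -0.5, 0.0]
finger_gap: 0.0601
clock: 1.68
tcp_pos: [0.2417, -0.5218, 0.207]
orientation: [0.0, 0.793, 0.609, -0.0]
wrist_force: [-0.6, -0.4, 0.5]
finger_gap: 0.0599
clock: 2.1
tcp_pos: [0.2417, -0.5218, 0.2069]
orientation: [0.0, 0.709, 0.705, -0.0]
wrist_force: [-0.5, -0.7, -0.1]
finger_gap: 0.06
{'clock': 2.1, 'tcp_pos': [0.242, -0.522, 0.207], 'orientation': [0.0, 0.709, 0.705, -0.0], 'wrist_force': [-0.511, -0.746, -0.086], 'finger_gap': 0.06, 'joint_pos': [-1.277, 0.313, 0.046, 1.304, 0.0, 0.299]}
[[ 0.005  1.     0.   ]
 [ 1.    -0.005 -0.   ]
 [-0.     0.    -1.   ]]
```

```bash
python3 -m creep '{"hand":[60,60,60,60,60],"delta_pos":[[0.034,0.034,0],[0.034,0.034,0],[0.034,0.034,0],[0.034,0.034,0],[0.034,0.034,0]],"turn":[0,0,0,0,0]}'
python3 -m creep '{"hand":[60,60,60,60,60],"delta_pos":[[0.034,0.034,0],[0.034,0.034,0],[0.034,0.034,0],[0.034,0.034,0],[0.034,0.034,0]],"turn":[0,0,0,0,0]}'
python3 -m creep '{"hand":[60,60,60,60,60],"delta_pos":[[0,0,0],[0,0,0],[0,0,0],[0,0,0],[0,0,0]],"turn":[0,0,0,0,0]}'
python3 - <<'E'
from m import *
st(); c=shot('side','side1.png')
E
```

```text
clock: 2.52
tcp_pos: [0.3789, -0.3849, 0.207]
orientation: [0.0, 0.709, 0.705, -0.0]
wrist_force: [1.1, -0.6, -0.7]
finger_gap: 0.0599
clock: 2.93
tcp_pos: [0.5155, -0.2489, 0.2071]
orientation: [0.0, 0.709, 0.705, 0.0]
wrist_force: [0.6, -1.3, -0.3]
finger_gap: 0.06
clock: 3.35
tcp_pos: [0.5135, -0.2516, 0.2069]
orientation: [0.0, 0.709, 0.705, -0.0]
wrist_force: [-0.7, -0.2, -0.2]
finger_gap: 0.0599
{'clock': 3.35, 'tcp_pos': [0.513, -0.252, 0.207], 'orientation': [0.0, 0.709, 0.705, -0.0], 'wrist_force': [-0.727, -0.201, -0.154], 'finger_gap': 0.06, 'joint_pos': [-0.596, 0.307, 0.038, 1.301, -0.0, 0.98]}
```

View pics/side1.png

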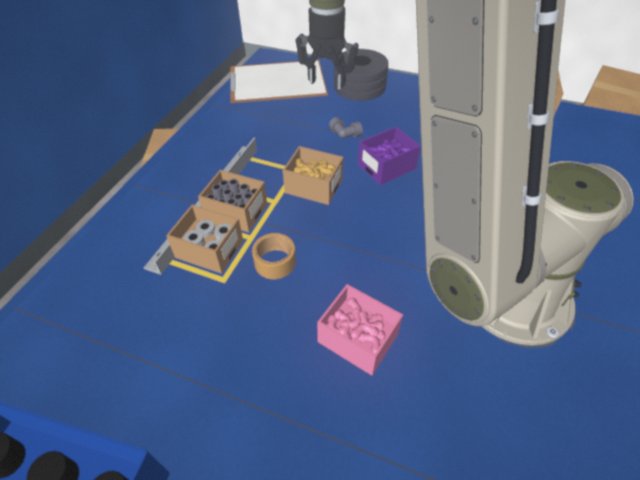

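The hand is at about (60, 325) px, above the deck to the right of the bin, with nothing disturbed. Descending to TCP z≈0.035.

```bash
python3 -m creep '{"hand":[60,60,60,60,60],"delta_pos":[[0,0,0.043],[0,0,0.043],[0,0,0.043],[0,0,0.043],[0,0,0.03]],"turn":[0,0,0,0,0]}'
python3 -m creep '{"hand":[60,60,60,60,60],"delta_pos":[[0,0,0.006],[0,0,0.006],[0,0,0],[0,0,0],[0,0,0]],"turn":[0,0,0,0,0]}'
python3 - <<'E'
from m import *
st(); c=shot('side','side2.png');c=shot('top','top2.png');meas(c)
E
```

```text
clock: 3.82
tcp_pos: [0.5123, -0.2507, 0.0425]
orientation: [-0.001, 0.709, 0.705, -0.0]
wrist_force: [-0.4, 0.4, -0.5]
finger_gap: 0.06
clock: 4.23
tcp_pos: [0.5157, -0.2516, 0.0378]
orientation: [0.002, 0.708, 0.706, 0.0]
wrist_force: [0.2, 0.4, -0.8]
finger_gap: 0.06
{'clock': 4.233, 'tcp_pos': [0.516, -0.252, 0.038], 'orientation': [0.002, 0.708, 0.706, 0.0], 'wrist_force': [0.192, 0.42, -0.754], 'finger_gap': 0.06, 'joint_pos': [-0.594, 0.413, -0.242, 0.912, -0.0, 0.98]}
rim 522 [ 0.6552 -0.0118] [0.099  0.1217] 89.78 z [ 0.653 -0.009  0.075]
rim 553 [0.6558 0.1146] [0.0992 0.1206] 89.75 z [0.651 0.113 0.074]
rim 583 [ 0.5126 -0.1637] [0.1005 0.1204] 89.48 z [ 0.513 -0.165  0.075]
```

View pics/side2.png

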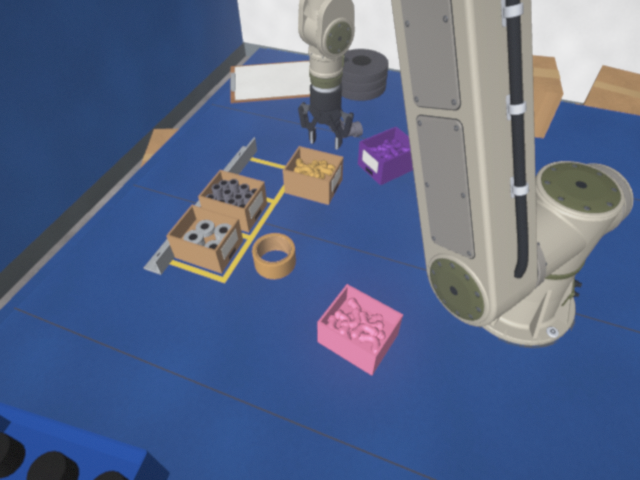

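View pics/top2.png

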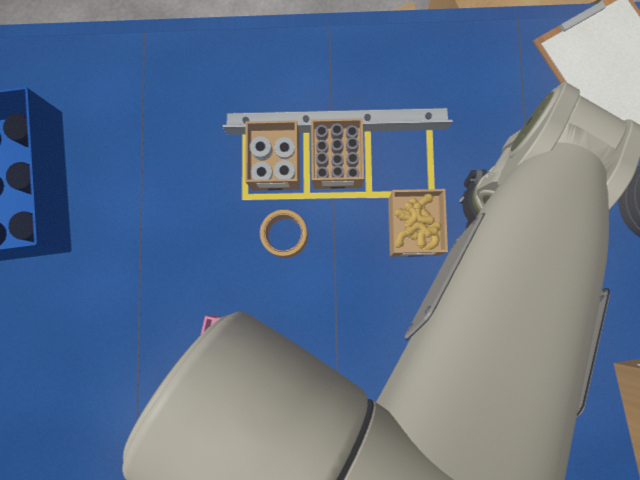

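Top view: the fingers are down at (195, 475), clear of the bin's right face at col 446, and nothing has moved. Approaching, then pushing +y slowly.

```bash
python3 -m creep '{"hand":[60,60,60,60,60],"delta_pos":[[0.006,0,0],[0.006,0,0],[0.006,0,0],[0.006,0,0],[0.006,0,0]],"turn":[0,0,0,0,0]}'
python3 -m creep '{"hand":[60,60,60,60,60],"delta_pos":[[0.004,0,0],[0.004,0,0],[0.004,0,0],[0.003,0,0],[0.002,0,0]],"turn":[0,0,0,0,0]}'
python3 -m creep '{"hand":[60,60,60,60,60],"delta_pos":[[0.002,0,0],[0.002,0,0],[0.001,0,0],[0,0,0],[0,0,0]],"turn":[0,0,0,0,0]}'
python3 - <<'E'
from m import *
st(); c=shot('top','top3.png');meas(c)
E
```

```text
clock: 4.75
tcp_pos: [0.5144, -0.2257, 0.0357]
orientation: [-0.0, 0.708, 0.706, -0.0]
wrist_force: [-0.6, -0.6, -0.1]
finger_gap: 0.0598
clock: 5.17
tcp_pos: [0.5146, -0.2131, 0.0358]
orientation: [0.0, 0.708, 0.706, -0.0]
wrist_force: [0.5, -3.8, 0.1]
finger_gap: 0.0594
clock: 5.58
tcp_pos: [0.5145, -0.2088, 0.0357]
orientation: [-0.0, 0.708, 0.706, 0.0]
wrist_force: [0.3, -3.0, -0.2]
finger_gap: 0.0603
{'clock': 5.583, 'tcp_pos': [0.515, -0.209, 0.036], 'orientation': [-0.0, 0.708, 0.706, 0.0], 'wrist_force': [0.323, -3.021, -0.212], 'finger_gap': 0.06, 'joint_pos': [-0.53, 0.386, -0.29, 0.895, 0.0, 1.043]}
rim 515 [ 0.6551 -0.0117] [0.099  0.1214] 89.67 z [ 0.653 -0.011  0.075]
rim 553 [0.6558 0.1146] [0.0993 0.1204] 89.75 z [0.651 0.11  0.074]
rim 408 [ 0.5125 -0.149 ] [0.1001 0.1205] 89.91 z [ 0.539 -0.128  0.075]
```

```bash
python3 -m creep '{"hand":[60,60,60,60,60],"delta_pos":[[0.003,0,0],[0.003,0,0],[0.003,0,0],[0.002,0,0],[0,0,0]],"turn":[0,0,0,0,0]}'
python3 -m creep '{"hand":[60,60,60,60,60],"delta_pos":[[0,0,0],[-0.01,0,0],[-0.03,0,0],[-0.02,0,0],[0,0,0]],"turn":[0,0,0,0,0]}'
python3 - <<'E'
from m import *
st(); c=shot('top','top4.png');meas(c)
E
```

```text
clock: 6.05
tcp_pos: [0.5145, -0.1995, 0.0357]
orientation: [-0.0, 0.708, 0.706, 0.0]
wrist_force: [0.1, -2.9, 0.3]
finger_gap: 0.0601
clock: 6.47
tcp_pos: [0.5148, -0.251, 0.0357]
orientation: [0.001, 0.709, 0.705, 0.0]
wrist_force: [0.9, 0.1, 0.0]
finger_gap: 0.0601
{'clock': 6.467, 'tcp_pos': [0.515, -0.251, 0.036], 'orientation': [0.001, 0.709, 0.705, 0.0], 'wrist_force': [0.883, 0.081, 0.013], 'finger_gap': 0.06, 'joint_pos': [-0.594, 0.415, -0.245, 0.91, -0.0, 0.982]}
rim 518 [ 0.6554 -0.012 ] [0.1219 0.099 ] 0.1 z [ 0.656 -0.009  0.075]
rim 565 [0.6556 0.1146] [0.0992 0.1202] 89.75 z [0.653 0.111 0.074]
rim 554 [ 0.5125 -0.1396] [0.1002 0.1201] 89.96 z [ 0.513 -0.144  0.075]
```

Bin is now at y = −0.1396, yaw about 0. Retreating up, turning 90°, then going round to the front.

```bash
python3 -m creep '{"hand":[60,60,60,60,60],"delta_pos":[[0,0,-0.03],[0,0,-0.045],[0,0,-0.045],[0,0,-0.045],[0,0,-0.03]],"turn":[0,0,0,0,0]}'
python3 -m creep '{"hand":[60,60,60,60,60],"delta_pos":[[0,0,0],[0,0,0],[0,0,0],[0,0,0],[0,0,0]],"turn":[-1,-1,-1,-1,-1]}'
python3 -m creep '{"hand":[60,60,60,60,60],"delta_pos":[[0,0,0],[0,0,0],[0,0,0],[0,0,0],[0,0,0]],"turn":[-1,-1,-1,-1,-1]}'
python3 -m creep '{"hand":[60,60,60,60,60],"delta_pos":[[0,0,0],[0,0,0],[0,0,0],[0,0,0],[0,0,0]],"turn":[-1,-1,-1,-1,-1]}'
python3 -m creep '{"hand":[60,60,60,60,60],"delta_pos":[[0,0,0],[0,0,0],[0,0,0],[0,0,0],[0,0,0]],"turn":[-1,-1,-1,0,0]}'
python3 -c "
from h import *
st(); print(q(env.get_state()['orientation']).as_matrix().round(3))"
```

```text
clock: 6.93
tcp_pos: [0.5148, -0.2477, 0.1951]
orientation: [0.001, 0.708, 0.706, 0.001]
wrist_force: [0.3, -0.3, 0.3]
finger_gap: 0.0601
clock: 7.35
tcp_pos: [0.514, -0.2471, 0.1914]
orientation: [-0.001, 0.536, 0.844, 0.0]
wrist_force: [0.2, 0.8, 0.4]
finger_gap: 0.0598
clock: 7.77
tcp_pos: [0.514, -0.2471, 0.1913]
orientation: [-0.001, 0.341, 0.94, 0.001]
wrist_force: [0.1, -0.8, -0.4]
finger_gap: 0.0599
clock: 8.18
tcp_pos: [0.514, -0.2471, 0.1913]
orientation: [-0.0, 0.13, 0.992, 0.001]
wrist_force: [-0.2, 0.6, -0.2]
finger_gap: 0.06
clock: 8.6
tcp_pos: [0.5141, -0.2474, 0.1914]
orientation: [-0.0, 0.002, 1.0, 0.0]
wrist_force: [0.0, -0.0, 0.2]
finger_gap: 0.0602
{'clock': 8.6, 'tcp_pos': [0.514, -0.247, 0.191], 'orientation': [-0.0, 0.002, 1.0, 0.0], 'wrist_force': [0.009, -0.05, 0.198], 'finger_gap': 0.06, 'joint_pos': [-0.59, 0.31, 0.004, 1.266, 0.0, -0.585]}
[[-1.     0.005 -0.001]
 [ 0.005  1.     0.001]
 [ 0.001  0.001 -1.   ]]
```

```bash
python3 -m creep '{"hand":[60,60,60,60,60],"delta_pos":[[0.0275,0.027,0],[0.0275,0.027,0],[0.0275,0.027,0],[0.0275,0.027,0],[0.0275,0.027,0]],"turn":[0,0,0,0,0]}'
python3 -m creep '{"hand":[60,60,60,60,60],"delta_pos":[[0,0,0],[0,0,0.04],[0,0,0.045],[0,0,0.045],[0,0,0.03]],"turn":[0,0,0,0,0]}'
python3 -m creep '{"hand":[60,60,60,60,60],"delta_pos":[[0,0,0.02],[0,0,0.014],[0,0,0],[0,0,0],[0,0,0]],"turn":[0,0,0,0,0]}'
python3 - <<'E'
from m import *
st(); c=shot('side','side5.png');c=shot('top','top5.png');meas(c)
E
```

```text
clock: 9.02
tcp_pos: [0.4033, -0.1385, 0.1914]
orientation: [-0.0, 0.003, 1.0, 0.0]
wrist_force: [-0.3, 0.7, 0.3]
finger_gap: 0.0597
clock: 9.43
tcp_pos: [0.4035, -0.139, 0.0613]
orientation: [-0.001, 0.002, 1.0, 0.001]
wrist_force: [0.4, -0.7, -0.5]
finger_gap: 0.0602
clock: 9.85
tcp_pos: [0.4053, -0.1401, 0.0372]
orientation: [0.0, 0.002, 1.0, -0.0]
wrist_force: [-0.3, 0.2, 0.3]
finger_gap: 0.06
{'clock': 9.85, 'tcp_pos': [0.405, -0.14, 0.037], 'orientation': [0.0, 0.002, 1.0, -0.0], 'wrist_force': [-0.282, 0.204, 0.294], 'finger_gap': 0.06, 'joint_pos': [-0.521, 0.167, -0.595, 0.809, 0.0, -0.517]}
rim 513 [ 0.6552 -0.012 ] [0.1218 0.099 ] 0.0 z [ 0.657 -0.009  0.075]
rim 553 [0.6547 0.1147] [0.099  0.1219] 89.75 z [0.651 0.114 0.074]
rim 396 [ 0.5125 -0.1395] [0.1002 0.1202] 89.97 z [ 0.541 -0.114  0.075]
```

View pics/side5.png

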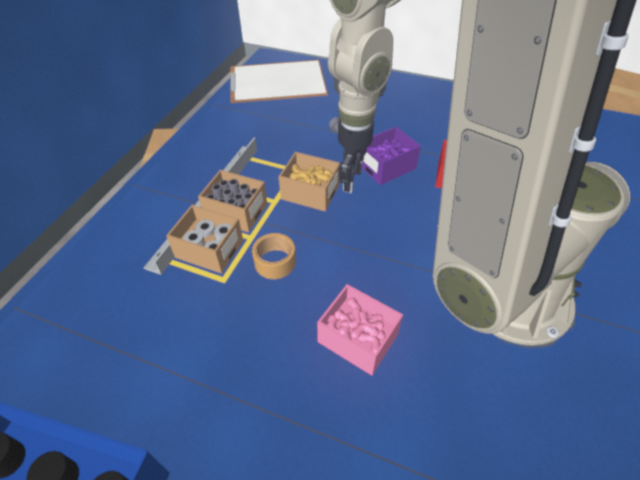

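View pics/top5.png

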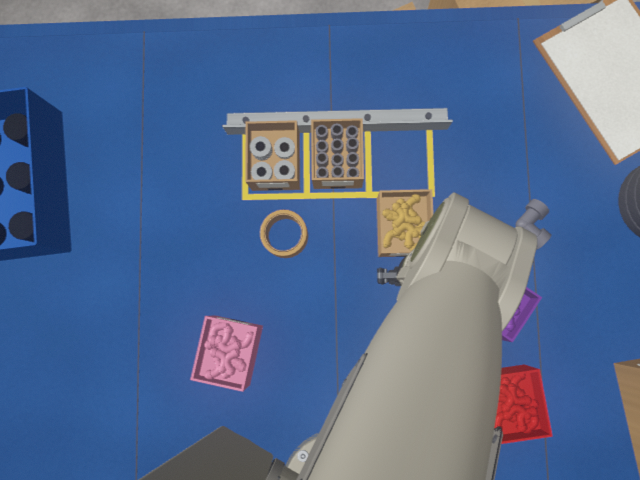

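The fingers are at (275, 385), in front of the bin, and everything is still in place. Pushing +x.

```bash
python3 -m creep '{"hand":[60,60,60,60,60],"delta_pos":[[-0.01,0,0],[-0.01,0,0],[-0.01,0,0],[-0.008,0,0],[-0.006,0,0]],"turn":[0,0,0,0,0]}'
python3 -m creep '{"hand":[60,60,60,60,60],"delta_pos":[[-0.006,0,0],[-0.006,0,0],[-0.006,0,0],[-0.006,0,0],[-0.006,0,0]],"turn":[0,0,0,0,0]}'
python3 -m creep '{"hand":[60,60,60,60,60],"delta_pos":[[-0.006,0,0],[-0.006,0,0],[-0.006,0,0],[-0.006,0,0],[-0.004,0,0]],"turn":[0,0,0,0,0]}'
python3 - <<'E'
from m import *
st(); c=shot('top','top6.png');meas(c)
E
```

```text
clock: 10.37
tcp_pos: [0.4413, -0.1401, 0.0367]
orientation: [0.0, 0.001, 1.0, -0.0]
wrist_force: [0.1, -0.3, 0.5]
finger_gap: 0.0601
clock: 10.78
tcp_pos: [0.4609, -0.1392, 0.036]
orientation: [-0.003, 0.001, 1.0, 0.0]
wrist_force: [-8.9, -0.3, 6.2]
finger_gap: 0.0602
clock: 11.2
tcp_pos: [0.4839, -0.1394, 0.0359]
orientation: [-0.003, 0.001, 1.0, 0.0]
wrist_force: [-7.3, -0.4, 5.3]
finger_gap: 0.06
{'clock': 11.2, 'tcp_pos': [0.484, -0.139, 0.036], 'orientation': [-0.003, 0.001, 1.0, 0.0], 'wrist_force': [-7.349, -0.408, 5.321], 'finger_gap': 0.06, 'joint_pos': [-0.439, 0.302, -0.415, 0.859, -0.002, -0.436]}
rim 514 [ 0.6554 -0.0116] [0.099  0.1215] 89.44 z [ 0.653 -0.01   0.075]
rim 559 [0.6547 0.1146] [0.0992 0.1215] 89.75 z [0.65  0.11  0.074]
rim 203 [ 0.5782 -0.0996] [0.055 0.118] 56.54 z [ 0.61  -0.093  0.075]
```

View pics/top6.png

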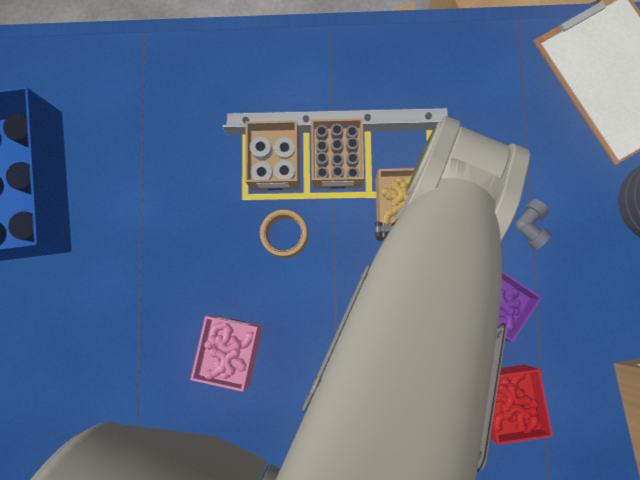

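An upward force of 5–6 N goes with the push. I'll look before going on.

Run:
```python
from m import *
c=shot('side','side6.png'); P=cloud(c)
im=cv2.resize(c['pixels'][60:260,200:460,::-1],None,fx=3,fy=3,interpolation=cv2.INTER_CUBIC); cv2.imwrite('pics/s6c.png',im)
for r,k in [(165,274),(182,270),(170,300),(180,310),(190,300)]: print(r,k,P[r,k].round(3),c['pixels'][r,k])
```

```text
165 274 [ 0.613 -0.143  0.054] [106  88  75]
182 270 [ 0.598 -0.088  0.049] [193 156 118]
170 300 [ 0.542 -0.144  0.059] [213 176 106]
180 310 [ 0.497 -0.101  0.076] [156 131 109]
190 300 [ 0.52  -0.092  0.044] [192 154 118]
```

View pics/s6c.png

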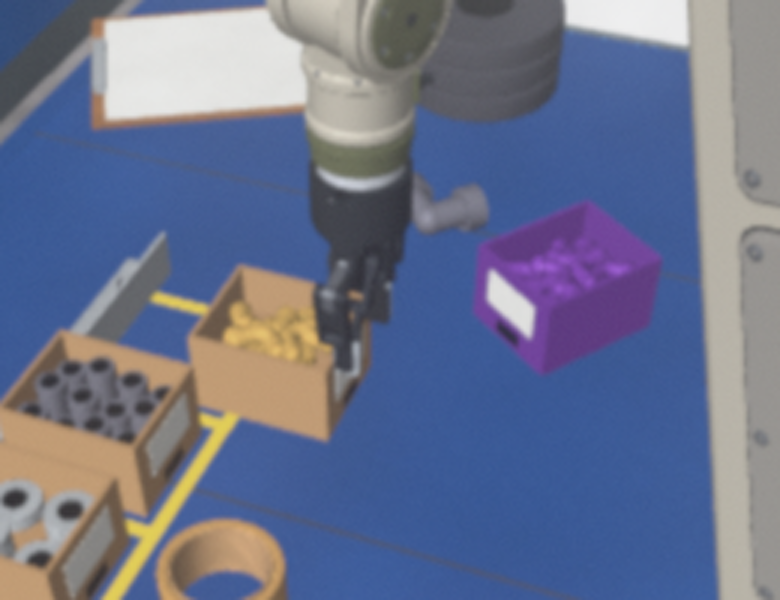

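The bin stands level with the fingers flat on its front face. The upward force looks like vertical pad friction from the arm settling. I'll back off slightly to relieve it and go on.

```bash
python3 -m creep '{"hand":[60,60,60,60,60],"delta_pos":[[0.006,0,0],[0,0,0],[0,0,0],[-0.004,0,0],[-0.004,0,0]],"turn":[0,0,0,0,0]}'
python3 -m creep '{"hand":[60,60,60,60,60],"delta_pos":[[-0.006,0,0],[-0.006,0,0],[-0.006,0,0],[-0.006,0,0],[-0.006,0,0]],"turn":[0,0,0,0,0]}'
python3 -m creep '{"hand":[60,60,60,60,60],"delta_pos":[[-0.006,0,0],[-0.006,0,0],[-0.006,0,0],[-0.006,0,0],[-0.006,0,0]],"turn":[0,0,0,0,0]}'
python3 - <<'E'
from m import *
st(); c=shot('top','top7.png');meas(c);c=shot('side','side7.png')
E
```

```text
clock: 11.72
tcp_pos: [0.4866, -0.14, 0.0365]
orientation: [-0.001, 0.001, 1.0, -0.0]
wrist_force: [-9.2, -1.2, 6.9]
finger_gap: 0.0602
clock: 12.13
tcp_pos: [0.5097, -0.1397, 0.0363]
orientation: [-0.002, 0.001, 1.0, 0.0]
wrist_force: [-8.1, 0.1, 6.4]
finger_gap: 0.06
clock: 12.55
tcp_pos: [0.5337, -0.1398, 0.0363]
orientation: [-0.002, 0.001, 1.0, 0.0]
wrist_force: [-8.9, 0.1, 5.8]
finger_gap: 0.0602
{'clock': 12.55, 'tcp_pos': [0.534, -0.14, 0.036], 'orientation': [-0.002, 0.001, 1.0, 0.0], 'wrist_force': [-8.871, 0.096, 5.77], 'finger_gap': 0.06, 'joint_pos': [-0.401, 0.383, -0.293, 0.899, -0.002, -0.398]}
rim 518 [ 0.655  -0.0121] [0.1215 0.0992] 0.05 z [ 0.652 -0.011  0.075]
rim 557 [0.6559 0.1146] [0.0991 0.1206] 89.75 z [0.652 0.111 0.074]
rim 169 [ 0.6219 -0.1166] [0.0537 0.0826] 88.17 z [ 0.66  -0.093  0.075]
```

View pics/side7.png

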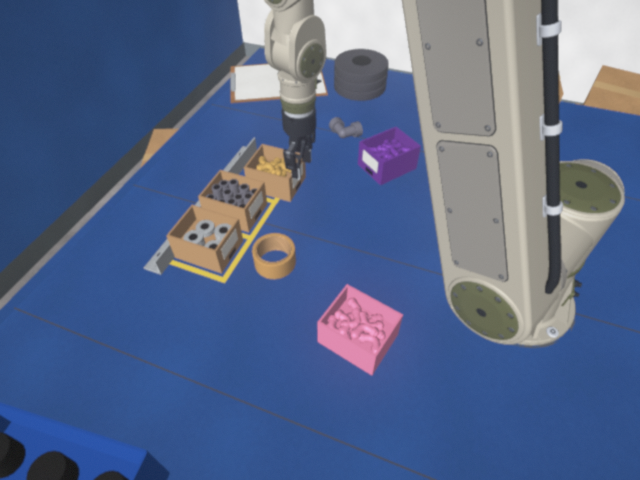

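View pics/top7.png

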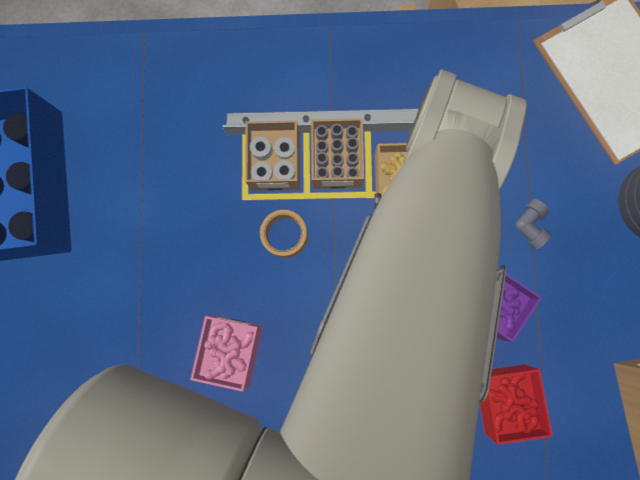

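Bin is inside the tapes and tracking straight. On to the rail, slower.

```bash
python3 -m creep '{"hand":[60,60,60,60,60],"delta_pos":[[-0.005,0,0],[-0.005,0,0],[-0.005,0,0],[-0.005,0,0],[-0.005,0,0]],"turn":[0,0,0,0,0]}'
python3 -m creep '{"hand":[60,60,60,60,60],"delta_pos":[[-0.005,0,0],[-0.005,0,0],[-0.005,0,0],[-0.003,0,0],[-0.003,0,0]],"turn":[0,0,0,0,0]}'
python3 -m creep '{"hand":[60,60,60,60,60],"delta_pos":[[-0.002,0,0],[-0.002,0,0],[-0.001,0,0],[-0.001,0,0],[0,0,0]],"turn":[0,0,0,0,0]}'
```

```text
clock: 13.07
tcp_pos: [0.5542, -0.1399, 0.0362]
orientation: [-0.002, 0.001, 1.0, 0.0]
wrist_force: [-7.4, 0.5, 4.9]
finger_gap: 0.0602
clock: 13.48
tcp_pos: [0.5711, -0.14, 0.0362]
orientation: [-0.002, 0.001, 1.0, 0.0]
wrist_force: [-6.7, -0.7, 4.6]
finger_gap: 0.0602
clock: 13.9
tcp_pos: [0.5759, -0.14, 0.0362]
orientation: [-0.002, 0.001, 1.0, 0.0]
wrist_force: [-5.9, 0.1, 3.7]
finger_gap: 0.06
```

```bash
python3 -m creep '{"hand":[60,60,60,60,60],"delta_pos":[[-0.002,0,0],[-0.002,0,0],[-0.002,0,0],[-0.002,0,0],[0,0,0]],"turn":[0,0,0,0,0]}'
python3 -m creep '{"hand":[60,60,60,60,60],"delta_pos":[[-0.001,0,0],[-0.001,0,0],[-0.001,0,0],[0,0,0],[0,0,0]],"turn":[0,0,0,0,0]}'
```

```text
clock: 14.32
tcp_pos: [0.5826, -0.1401, 0.0362]
orientation: [-0.001, 0.001, 1.0, 0.0]
wrist_force: [-5.8, -0.2, 3.7]
finger_gap: 0.0599
clock: 14.73
tcp_pos: [0.5847, -0.14, 0.0362]
orientation: [-0.001, 0.001, 1.0, 0.0]
wrist_force: [-6.3, 0.2, 2.7]
finger_gap: 0.0601
```

```bash
python3 -m creep '{"hand":[60,60,60,60,60],"delta_pos":[[-0.001,0,0],[-0.001,0,0],[0,0,0],[0,0,0],[0,0,0]],"turn":[0,0,0,0,0]}'
python3 -m creep '{"hand":[60,60,60,60,60],"delta_pos":[[-0.001,0,0],[-0.001,0,0],[0,0,0],[0,0,0],[0,0,0]],"turn":[0,0,0,0,0]}'
```

```text
clock: 15.15
tcp_pos: [0.5848, -0.14, 0.0362]
orientation: [-0.003, 0.002, 1.0, 0.0]
wrist_force: [-9.1, -0.4, 6.7]
finger_gap: 0.0602
clock: 15.57
tcp_pos: [0.5848, -0.14, 0.0362]
orientation: [-0.004, 0.002, 1.0, 0.0]
wrist_force: [-14.3, -0.4, 9.8]
finger_gap: 0.06
```

It has stopped at TCP x = 0.5848 with the force rising, so it is seated on the rail. One slight further press to square it, then retreat.

```bash
python3 -m creep '{"hand":[60,60,60,60,60],"delta_pos":[[-0.001,0,0],[-0.001,0,0],[0,0,0],[0,0,0],[0,0,0]],"turn":[0,0,0,0,0]}'
python3 -m creep '{"hand":[60,60,60,60,60],"delta_pos":[[0.004,0,0],[0.004,0,0],[0.02,0,0],[0.03,0,0],[0.03,0,0]],"turn":[0,0,0,0,0]}'
python3 -m creep '{"hand":[60,60,60,60,60],"delta_pos":[[0.01,0,0],[0,0,-0.04],[0,0,-0.045],[0,0,-0.045],[0,0,-0.045]],"turn":[0,0,0,0,0]}'
python3 -m creep '{"hand":[60,60,60,60,60],"delta_pos":[[0,-0.045,0],[0,-0.045,0],[0,-0.045,0],[0,-0.045,0],[0,-0.045,0]],"turn":[0,0,0,0,0]}'
python3 -m creep '{"hand":[60,60,60,60,60],"delta_pos":[[0,-0.04,0],[0,-0.04,0],[0,-0.04,0],[0,0,0],[0,0,0]],"turn":[0,0,0,0,0]}'
python3 - <<'E'
from m import *
st(); c=shot('top','top8.png');meas(c)
P=cloud(c)
im=cv2.resize(c['pixels'][90:280,220:560,::-1],None,fx=2.3,fy=2.3,interpolation=cv2.INTER_CUBIC); cv2.imwrite('pics/crop8.png',im)
c=shot('side','side8.png')
E
```

```text
clock: 15.98
tcp_pos: [0.5847, -0.1399, 0.0362]
orientation: [-0.006, 0.002, 1.0, -0.0]
wrist_force: [-19.7, -1.8, 13.7]
finger_gap: 0.0598
clock: 16.4
tcp_pos: [0.5217, -0.1404, 0.0366]
orientation: [0.001, 0.001, 1.0, -0.0]
wrist_force: [-0.9, -0.6, -0.4]
finger_gap: 0.0602
clock: 16.82
tcp_pos: [0.5137, -0.1403, 0.1784]
orientation: [0.001, 0.001, 1.0, -0.0]
wrist_force: [1.6, -0.5, -0.7]
finger_gap: 0.0597
clock: 17.23
tcp_pos: [0.5135, -0.3223, 0.1771]
orientation: [0.001, 0.001, 1.0, -0.001]
wrist_force: [1.1, -0.4, -0.1]
finger_gap: 0.0598
clock: 17.65
tcp_pos: [0.5124, -0.4184, 0.1758]
orientation: [0.001, 0.003, 1.0, -0.0]
wrist_force: [0.6, 1.2, -1.0]
finger_gap: 0.0598
{'clock': 17.65, 'tcp_pos': [0.512, -0.418, 0.176], 'orientation': [0.001, 0.003, 1.0, -0.0], 'wrist_force': [0.555, 1.238, -1.001], 'finger_gap': 0.06, 'joint_pos': [-0.806, 0.494, 0.24, 1.316, 0.001, -0.801]}
rim 535 [ 0.6547 -0.1384] [0.0988 0.1225] 88.88 z [ 0.666 -0.137  0.075]
rim 528 [ 0.6552 -0.0117] [0.099  0.1217] 89.59 z [ 0.655 -0.011  0.075]
rim 545 [0.6553 0.1151] [0.0995 0.122 ] 89.14 z [0.651 0.111 0.074]
```

View pics/crop8.png

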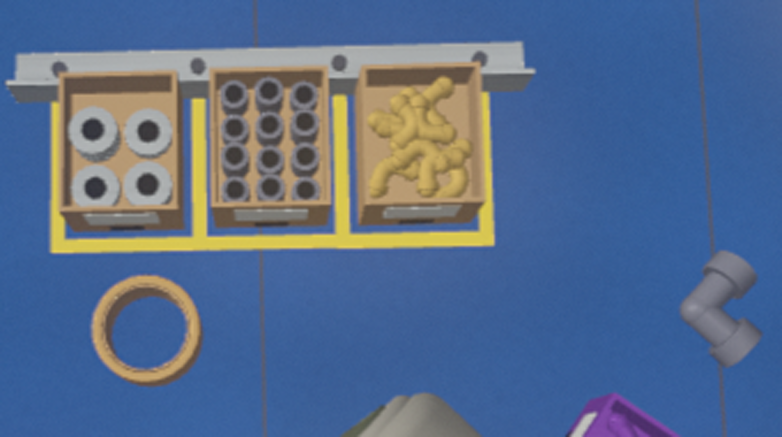

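View pics/side8.png

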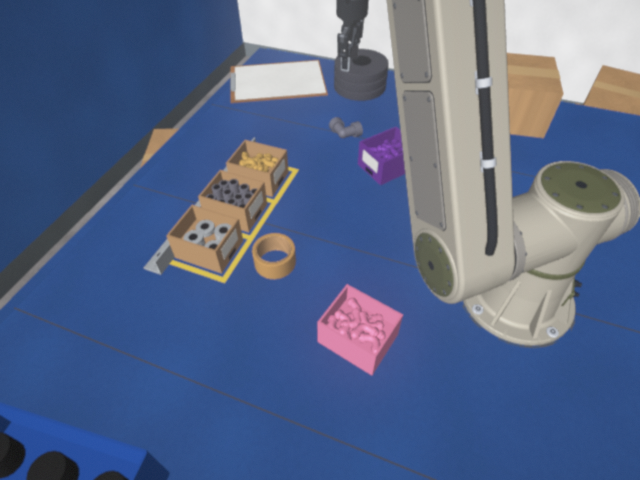

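The three bins stand level in a row, with the brass-elbow bin at (140, 420) in the crop, between the tapes and against the rail. I'll average a few shots for yaw before handing in.

Run:
```python
from m import *
acc=[[],[],[]]
def lf(p,ax): 
    vx,vy,_,_=cv2.fitLine(p.astype(np.float32),cv2.DIST_HUBER,0,.001,.001).ravel(); return np.degrees(np.arctan2(vy,vx)) if ax==0 else np.degrees(np.arctan2(-vx,vy))
for i in range(5):
    c=env.read_camera('top'); P,h,o=meas(c,False)
    for (n,r) in o:
        k=int(np.argmin([abs(r[0][1]-y) for y in(-.139,-.0117,.115)])); a=r[2] if r[1][0]>r[1][1] else r[2]-90
        acc[k].append([*r[0],a])
for a in acc: print(len(a),np.mean(a,0).round(4),np.std(a,0).round(4))
for t in('elbow_bin','tape_roll','pipe_elbow'):
    for m in env.pinpoint('top',t)[:3]:
        r,k=m['location']; print(t,round(m['score'],2),w(c,r,k,0.0).round(3))
X,Y,Z=P[...,0],P[...,1],P[...,2]
# rim rows: left & right wall outer lines via top band
reg=(Z>0.068)&(Z<.09)&(h[...,0]<18)&(h[...,1]>60)
for y0 in(-.139,-.0117,.115):
    R_=[]
    for s in(-1,1):
        m=reg&(abs(Y-(y0+s*.048))<.006)&(abs(X-.655)<.05); r,k=np.where(m); p=np.array([w(c,a,b,.075)[:2] for a,b in zip(r,k)]); a=lf(p,0); R_.append(round((a+90)%180-90,2))
    for s in(-1,1):
        m=reg&(abs(X-(.655+s*.058))<.006)&(abs(Y-y0)<.04); r,k=np.where(m); p=np.array([w(c,a,b,.075)[:2] for a,b in zip(r,k)]); a=lf(p,1); R_.append(round((a+90)%180-90,2))
    print(y0,R_)
```

```text
6 [ 0.6473 -0.1378 10.8859] [2.09000e-02 1.90000e-03 2.75862e+01]
5 [ 0.655  -0.0118 -0.246 ] [1.000e-04 1.000e-04 1.069e-01]
5 [ 0.6552  0.1148 -0.4943] [3.000e-04 2.000e-04 3.014e-01]
elbow_bin 0.98 [0.277 0.204 0.   ]
elbow_bin 0.81 [ 0.364 -0.308  0.   ]
elbow_bin 0.74 [ 0.651 -0.132  0.   ]
tape_roll 0.96 [0.509 0.101 0.   ]
pipe_elbow 0.6 [ 0.516 -0.383  0.   ]
-0.139 [np.float32(-0.54), np.float32(-1.26), np.float32(-1.5), np.float32(-0.74)]
-0.0117 [np.float32(-1.0), np.float32(-0.11), np.float32(0.28), np.float32(-0.7)]
0.115 [np.float32(-0.91), np.float32(-0.25), np.float32(-0.11), np.float32(-0.63)]
```

Run:
```python
from m import *
st(); env.hand_in()
```

```text
{'clock': 18.15, 'tcp_pos': [0.512, -0.415, 0.177], 'orientation': [0.0, 0.001, 1.0, -0.0], 'wrist_force': [0.046, -0.203, -0.391], 'finger_gap': 0.06, 'joint_pos': [-0.803, 0.49, 0.237, 1.317, 0.0, -0.801]}
the job is handed in; nothing more can be done
```

The brass-elbow bin is back in its taped place, against the steel stop rail, and I handed the job in at about 18 s. I pushed it only from the outside: about 24 mm sideways from its right, then about 142 mm forward with two fingers on its front face. It stopped on the rail, with the wrist force peaking at about 24 N.

- **Position:** the bin measured (0.655, −0.138). That is about 1 mm off the centre line, with about 7 mm and 10 mm to the side tapes. Its back is level with the other two bins within about 1 mm.
- **Squareness:** this check was noisy and partly disagreed. The bin's yaw came out between −0.5° and −1.5°, against −0.75° for the front tape, −0.2° for the rail and −0.2° to −0.5° for the other two bins. It may be turned by about half a degree. One of the averaged rim readings was a bad outlier.
- **Other things:** the other two bins measured the same as before. The tape roll and pipe elbow look unmoved in the pictures; the network's positions for them differ from the start by up to about 8 mm, which is within its scatter.
- **Upward force:** during the forward push the wrist also read 3–7 N upward, rising to 14 N at the final press. I put it down to pad friction on the front face but did not confirm that; the bin looked level when I stopped to check partway.

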